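# Index the decorating wheel by one hole

### The arm

A 6-joint arm with a two-finger parallel gripper is mounted at the origin on the work surface. World frame = base frame: x ahead of the robot, y to its left, z up, the work surface at z = 0. Lengths are in m, angles in degrees, forces in N, time in s.
With the tool pointing down it reaches from about 0.25 to 0.725 m from the base axis. Payload 9.7 kg.
Tool frame: the origin (TCP) lies at the very end of the fingers, on their centre line; the grasp point (between the pads) lies 19 mm behind it; y points along the fingers, x is the direction in which the jaws open and shut, and the axes are right-handed (so a half turn about y gives the same grasp; the last joint's range is limited). The gripper opens to 85 mm and grips with 20 to 120 N. Pads are 22 mm wide; open, the fingers measure 114 mm over their backs; the gripper's body (76 mm by 85 mm) begins 54 mm behind the grasp point. The pads swing forward as they close: fully open they stand 13 mm farther back than shut.
Start: joints at [-76.719, 4.979, 10.078, 95.1, 0, 90], TCP at [0.126, -0.535, 0.207] pointing down, gripper open.
Joint ranges: [-179.16, 179.16], [-48.56, 103.87], [-65.8, 70.77], [-126.05, 130.52], [-82.76, 87.17], [-180, 180]. Speed limits (degrees/s): [127.2, 127.2, 147.25, 180, 180, 180].

### API

Orientations are given as [roll, pitch, yaw] about the fixed x, y, z axes, in that order (R = Rz(yaw) Ry(pitch) Rx(roll)).
In Python, from workcell import bot gives the robot as it stands.
- The arm moves only by the shell command python3 -m jog 'ROWS' [FORCE]. ROWS is JSON, a list of rows, each a list of 7 numbers: the closure, from 0 (fully open) to 1 (shut), then the shift along the world's x, y, z in units of 25 mm (1.0 is 25 mm), then the turn, a rotation vector about the world's x, y, z in units of 5 degrees (1.0 is 5 degrees). A call has 1 to 5 rows; each row is the pose to reach, as a shift and turn from the pose commanded when the call began; what a row does not reach only later rows make up. A row lasts 1/10 s, in which the tool goes at most 50 mm and 8.59 degrees, less where a joint would pass 70% of its speed; a pose out of reach is approached as far as the arm can. A call with a gripper value outside its range is refused whole. The fingers move at their own pace and stop on an object; FORCE is the grip in N (left out, the last holds). Time passes only in rows, so rows that repeat a pose let the fingers close. It gives the time, the measured TCP pose, the force and the opening at its end, in the units of the state.
- bot.get_obs(): the state, without advancing time (a new reading comes with each control period).
- bot.camera(name): name is "scene" or "top"; returns (picture, depth): 480x640x3 uint8, red, green, blue; 480x640 float32, m along the optical axis (not along the pixel's ray), 0 where there is no reading.
- bot.camera_model(name): a dict with "fx", "fy", "cx", "cy" (pixels), "rvec" (rotation vector, rad) and "tvec" (3), from world to camera coordinates, as OpenCV has them. Camera axes: x right, y down, z forward; pixel columns grow to the right and rows downward; lengths in m; the calibration is good to about 2 mm. A picture is of the moment at which its call begins. camera_model takes no time and is no camera call.
- bot.job_done(): hands the job in, once; it reports no verdict.
Trained networks look in the newest picture that a camera, given by its name, has taken for a name from the list of things; names that differ only in an ending like _2 or _b are one class to them, and where a whole thing is asked for, a point or a joint stands for the part that bears it (a point fixed in the world has none). Each returns a list of dicts, best first, with "conf" (0 to 1); they miss things now and then, are a little off and sometimes report something else, mostly with a low value. They report only what shows in the picture. A call takes as long as a camera call. They do not tell look-alikes from the thing itself.
- bot.regions_of(camera, label): "pixels" (480x640 bool, what is visible of it) and "point" ([row, column] in pixels, amid what is visible of it).
The state is a dict: "time": time; "q": joint angles; "qd": joint speeds; "joint_efforts": joint torques, N m; "ee_pos": TCP position; "tcp_rot": TCP orientation; "wrist_force": force on the tool from outside, world axes, zero at the start; "torque": the same for the moment, N m; "opening": finger opening in m.
Only numpy, scipy, OpenCV 4.12 (cv2) and the standard library are available. Lean on these libraries where they do the work, as an engineer would, in place of code of your own. Each camera call takes 0.05 s, during which the arm holds its last target. There are 200 camera calls.

### The job

The bowl on the indexing wheel is to be turned on to its next panel: hook the fingertips through the pull ring and lift the spring pin out of its hole, swing the arm one hole towards the side where the lidded jar stands, and let the pin drop fully home in that hole. Work gently and do not pinch the ring, keep the bowl standing in the middle of the wheel, leave everything else where it is, and finish clear of everything.

Things in the scene. Friction and masses are not known exactly. Their poses are not given: they have to be found in the camera images.
- base: Fixed grey foot of the indexing wheel. Origin on the table under the pivot; -x runs along the middle of the quadrant (roughly to the robot's right), z up. The quadrant: an aluminium arc 200 mm from the pivot, 44 mm wide, top 40 mm above the table, with five dark 14 mm holes 14 degrees (49 mm) apart, one on the -x axis, two on each side. The jar's side is the sign of its y in this frame.
- index_arm (a joint): Angle (rad) of the flat steel arm (32 mm wide, top 58 mm up, reaching 225 mm from the upright pivot) that turns the wheel head. 0 at the start, pin in the middle hole. Positive: the outer end swings to the base's +y side. Holes at -0.489, -0.244, 0, 0.244, 0.489. It stays where it is left; with the pin out, about 1.3 N at the pin moves it.
- index_pin (a joint): Lift (m) of the spring pin on the arm, 200 mm from the pivot: 0 = fully home, 0.026 = upper stop. 10 mm thick, round nose, 12 mm deep in the hole: clear above 0.012. The spring pulls down with 5 N (home) to 8 N (top). Let go between holes it rides on the quadrant at 0.012 and drops into a hole swung under it.
- pull_ring: Steel ring fixed on the pin, moving with pin and arm: 54 mm inside, 6 mm bar. Origin at its centre, 122 mm up with pin home; x level along the arm to the pivot, z up. Rigid, leaning 45 degrees: lowest point on the pin, top 21 mm along +x and 21 mm above the origin, so a finger pointing 45 degrees down and along +x passes squarely through, and raised so, lifts it by the top bar.
- pin_boss (a point): Top of the dark steel boss (28 mm across) that guides the pin, on the pin's axis, 78 mm above the table; moves with the arm. Fingertips through the ring pass above the arm between boss and bowl; there is room to put them 35 mm past the ring's centre, and with less than 20 mm the ring may slip off the tips as they rise.
- wheel_axis (a point): Point on the pivot axis at the top face of the aluminium wheel head (170 mm across), 72 mm above the table.
- bowl_foot (a point): Centre of the underside of the loose terracotta bowl (124 mm across the rim, 55 mm high, 0.3 kg) standing in the middle of the wheel head and turning with it; z up through the mouth.
- jar: The lidded jar: white ceramic, 86 mm across, 112 mm high, with a wooden lid and a round knob; it stands on the base's +y or -y side. Origin at the centre of its underside.
- flowerpot: Open terracotta flowerpot, 106 mm across the rim, 105 mm high, on the side of the base opposite to the jar. Origin at the centre of its underside.
- cup: Bystander: white ceramic cup without handle, 72 mm across, 75 mm high. Origin at the centre of its underside.
- brush: Bystander: brush lying on the table. Origin on its underside.
- roller: Bystander: wooden rolling pin lying on the table, 270 mm long, 40 mm thick. Origin under its middle, x along it.
- glaze: Bystander: small blue screw-top glaze pot, 52 mm across, 100 mm high. Origin at the centre of its underside.
- dish: Bystander: shallow glass dish, 120 mm across, 30 mm high. Origin at the centre of its underside.
Mind the look-alikes: they are no part of the job. What is shaped like the jar but black is not meant.

How it is judged:
By the outcome, as a careful person would: the job done as asked, in the order asked, and still so for the second after the job is handed in, with the robot touching nothing.
It also fails if it takes over 42 s, if anything falls off the work surface, if the arm or the gripper's body presses on something with over 40 N, if the wrist force passes 120 N, or if a joint passes its speed limit or range.

## Working session

There is one attempt and no reset: what is moved stays moved. The work goes in short steps, Python scripts to look and compute and a shell command to move; the robot and the scene stay as the last step left them, time stands still between calls to the robot, and variables do not carry over. Pictures are saved under pics/ and viewed, about 8 in all and at most 12, crops included, and the job is handed in when it is done.

```bash
mkdir -p pics; ls; cat > h.py <<'E'
import numpy as np, cv2
from workcell import bot
def cam(n):
    m=bot.camera_model(n); K=np.array([[m['fx'],0,m['cx']],[0,m['fy'],m['cy']],[0,0,1]])
    R,_=cv2.Rodrigues(np.array(m['rvec'],float)); return K,R,np.array(m['tvec'],float).ravel()
def cloud(n,d):
    K,R,t=cam(n); v,u=np.mgrid[:480,:640]
    p=np.stack([(u-K[0,2])/K[0,0]*d,(v-K[1,2])/K[1,1]*d,d],-1)
    return (p-t)@R
def proj(n,P):
    K,R,t=cam(n); c=(R@np.atleast_2d(P).T).T+t; c=c@K.T; return c[:,:2]/c[:,2:]
E
python3 - <<'E'
from h import *
print(bot.get_obs())
for n in ('scene','top'):
    im,d=bot.camera(n); cv2.imwrite(f'pics/{n}0.png',im[:,:,::-1]); np.save(f'{n}0.npy',d)
    P=cloud(n,d)
    for l in ('base','index_arm','pull_ring','pin_boss','bowl_foot','wheel_axis','jar','flowerpot','cup','glaze','dish','roller','brush'):
        for r in bot.regions_of(n,l)[:3]:
            m=r['pixels']&(d>0)
            if m.sum(): print(n,l,round(r['conf'],2),np.round(r['point']),m.sum(),np.round(np.median(P[m],0),3),np.round(np.percentile(P[m],[2,98],axis=0),3).tolist())
E
```

```text
pics
{'time': 0.0, 'q': array([-7.67171076e+01,  5.01052659e+00,  1.00346685e+01,  9.50999422e+01,
       -1.29434143e-03,  9.00002293e+01]), 'qd': array([-0.06693923, -0.03611363,  0.06216409,  0.00729219,  0.07328327,
        0.09055097]), 'joint_efforts': array([-2.59188157e-03, -5.20393610e+01,  4.64799964e+01,  1.64422451e-02,
       -1.03270572e-04,  8.18861650e-06]), 'ee_pos': array([ 0.12630028, -0.5350316 ,  0.20679052]), 'tcp_rot': array([-9.00012946e+01,  7.58002814e-02, -7.67173369e+01]), 'wrist_force': array([-0.72522359, -0.97090609,  0.05498391]), 'torque': array([0.04022584, 0.01494734, 0.01155674]), 'opening': 0.08515322730195947}
scene base 0.58 [251. 329.] 3867 [0.589 0.014 0.04 ] [[0.46, -0.071, 0.002], [0.695, 0.193, 0.115]]
scene base 0.24 [240. 389.] 893 [0.744 0.117 0.077] [[0.702, 0.101, 0.015], [0.777, 0.174, 0.107]]
scene index_arm 0.56 [230. 326.] 1515 [0.579 0.089 0.072] [[0.483, -0.073, 0.028], [0.639, 0.207, 0.139]]
scene index_arm 0.47 [331. 163.] 1284 [ 0.378 -0.45   0.032] [[0.356, -0.562, 0.01], [0.39, -0.316, 0.042]]
scene index_arm 0.2 [241. 389.]
[... 3330 characters left out ...]
]]
top glaze 0.81 [232. 472.] 292 [ 0.628 -0.444  0.095] [[0.607, -0.472, 0.011], [0.654, -0.428, 0.108]]
top glaze 0.56 [302. 303.] 939 [0.387 0.086 0.06 ] [[0.339, 0.035, -0.001], [0.432, 0.13, 0.111]]
top dish 0.78 [215. 197.] 973 [0.676 0.431 0.015] [[0.621, 0.375, -0.002], [0.724, 0.48, 0.034]]
top roller 0.68 [312. 470.] 828 [ 0.369 -0.44   0.035] [[0.35, -0.56, 0.017], [0.388, -0.317, 0.048]]
top roller 0.54 [251. 316.] 3456 [0.556 0.039 0.046] [[0.452, -0.068, -0.002], [0.686, 0.229, 0.129]]
top roller 0.33 [241. 336.] 2 [ 0.56  -0.01   0.153] [[0.559, -0.01, 0.149], [0.562, -0.01, 0.156]]
top brush 0.7 [279. 176.] 565 [0.468 0.501 0.018] [[0.353, 0.48, 0.007], [0.539, 0.517, 0.029]]
```

```bash
python3 - <<'E'
import cv2,numpy as np
a=cv2.imread('pics/scene0.png')[150:350,200:470]; b=cv2.imread('pics/top0.png')[140:340,200:470]
cv2.imwrite('pics/v1.png',np.hstack([cv2.resize(x,(400,296),interpolation=3) for x in (a,b)]))
E
```

```text
(no output)
```

View pics/v1.png

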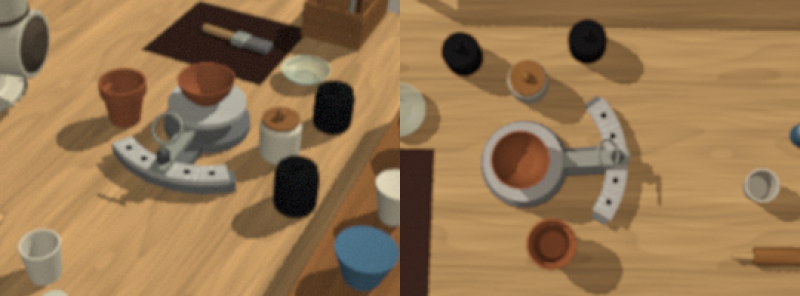

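```bash
python3 - <<'E'
from h import *
from scipy.optimize import least_squares
import scipy.ndimage
for n in('scene','top'):
    d=np.load(n+'0.npy');P=cloud(n,d); im=cv2.imread(f'pics/{n}0.png')
    x,y,z=P[...,0],P[...,1],P[...,2]
    reg=(abs(x-.56)<.1)&(abs(y-.15)<.1)&(d>0)
    # bowl rim / wheel head
    def circ(m):
        q=P[m][:,:2]; h=cv2.convexHull(q.astype(np.float32))[:,0]
        s=least_squares(lambda p:np.hypot(*(h-p[:2]).T)-p[2],[.556,.152,.06],loss='soft_l1',f_scale=.002).x; return s.round(4),m.sum()
    print(n,'rim',circ(reg&(z>.118)&(z<.14)),'head',circ(reg&(z>.066)&(z<.078)))
    r=(x>.5)&(x<.62)&(y>-.09)&(y<.05)&(d>0)
    for lo,hi in((.036,.044),(.053,.063),(.072,.085),(.092,.17)):
        m=r&(z>lo)&(z<hi); print(lo,m.sum(),P[m].mean(0).round(4), P[m].min(0).round(3),P[m].max(0).round(3))
    m=r&(z>.088)&(z<.17)
    print(np.c_[np.argwhere(m),P[m].round(3)][:80].tolist() if n=='scene' else '')
    # jar colours
    for l in bot.regions_of(n,'jar'): print('jar',l['point'],im[l['pixels']].mean(0).round())
E
```

```text
scene rim (array([0.5561, 0.1522, 0.0621]), np.int64(262)) head (array([0.5597, 0.1471, 0.0845]), np.int64(872))
0.036 296 [ 0.561  -0.0489  0.0404] [ 0.5   -0.075  0.036] [ 0.62  -0.016  0.044]
0.053 236 [ 0.5744 -0.0154  0.0583] [ 0.55  -0.08   0.053] [0.593 0.05  0.063]
0.072 57 [ 0.575  -0.0519  0.0785] [ 0.561 -0.065  0.072] [ 0.588 -0.034  0.085]
0.092 136 [ 0.5722 -0.0303  0.1228] [ 0.538 -0.055  0.092] [ 0.606 -0.     0.148]
[[225.0, 312.0, 0.559, -0.009, 0.145], [225.0, 313.0, 0.563, -0.01, 0.147], [225.0, 314.0, 0.565, -0.008, 0.146], [225.0, 315.0, 0.564, -0.0, 0.141], [226.0, 308.0, 0.547, -0.012, 0.139], [226.0, 309.0, 0.551, -0.012, 0.141], [226.0, 310.0, 0.554, -0.013, 0.142], [226.0, 311.0, 0.556, -0.009, 0.14], [226.0, 312.0, 0.562, -0.014, 0.146], [226.0, 313.0, 0.562, -0.009, 0.142], [226.0, 314.0, 0.566, -0.009, 0.144], [226.0, 315.0, 0.571, -0.011, 0.147], [226.0, 316.0, 0.57, -0.005, 0.143], [226.0, 317.0, 0.576, -0.009, 0.148], [226.0, 318.0, 0.575, -0.002, 0.142], [227.0, 307.0, 0.548, -0.019, 0.14], [227.0, 308.0, 0.55, -0.017, 0.14], [227.0, 309.0, 0.553, -0
[... 2326 characters left out ...]
2.0, 0.602, -0.025, 0.121]]
jar [240.6, 388.8] [ 90. 117. 139.]
jar [223.4, 425.9] [20. 23. 27.]
jar [274.6, 398.0] [19. 21. 22.]
jar [227.9, 329.9] [121. 132. 134.]
top rim (array([0.5553, 0.1507, 0.0609]), np.int64(250)) head (array([0.5577, 0.148 , 0.0844]), np.int64(936))
0.036 188 [ 0.5533 -0.0481  0.0401] [ 0.502 -0.073  0.036] [0.618 0.01  0.044]
0.053 232 [ 0.5684 -0.0077  0.0578] [ 0.548 -0.078  0.053] [0.606 0.048 0.063]
0.072 36 [ 0.5728 -0.0511  0.0784] [ 0.561 -0.065  0.072] [ 0.585 -0.039  0.083]
0.092 102 [ 0.5701 -0.0298  0.1251] [ 0.538 -0.054  0.094] [ 0.602 -0.007  0.156]

jar [175.1, 242.0] [22. 28. 34.]
jar [163.9, 328.6] [20. 23. 27.]
jar [195.6, 286.6] [ 60.  96. 133.]
```

The white jar with the wooden lid is at world (0.73, 0.14), and the two black ones are look-alikes. The pin is at about (0.574, -0.051) and the arm points towards the robot's right. The jar is therefore on the base's -y side, so the target hole is -0.244 (outer end swings to world +x). Next I move towards the ring, closing the fingers on the way.

```bash
python3 -m jog '[[0.2,1.0,0.9,0.3,0,0,0.9],[0.5,2.2,2.0,0.6,0,0,2.0],[0.8,3.4,3.1,0.9,0,0,3.1],[1,4.6,4.2,1.2,0,0,4.2],[1,5.8,5.3,1.5,0,0,5.3]]' 20
python3 -m jog '[[1,1.2,1.1,0.2,0,0,1.1],[1,2.4,2.2,0.4,0,0,2.2],[1,3.6,3.3,0.6,0,0,3.3],[1,4.8,4.4,0.8,0,0,4.4],[1,6,5.5,0.9,0,0,5.5]]'
python3 -m jog '[[1,1.2,1.1,0,0,0,1.1],[1,2.4,2.2,0,0,0,2.2],[1,3.6,3.3,0,0,0,3.3],[1,4.8,4.2,0,0,0,4.4],[1,5.8,5.0,0,0,0,5.3]]'
```

```text
time: 2.0
ee_pos: [0.2723, -0.4016, 0.2454]
tcp_rot: [-90.0, -0.0, -50.0]
wrist_force: [1.2, -1.4, -0.5]
opening: 0.0122
time: 2.5
ee_pos: [0.4224, -0.264, 0.2681]
tcp_rot: [-90.0, -0.1, -22.5]
wrist_force: [-0.4, -0.8, -0.2]
opening: -0.0002
time: 3.0
ee_pos: [0.5677, -0.1387, 0.2673]
tcp_rot: [-90.0, -0.0, 4.1]
wrist_force: [0.2, -0.8, -0.3]
opening: 0.0001
```

```bash
python3 -m jog '[[1,0,-0.2,-0.1,1.5,0.11,0],[1,0.1,-0.4,-0.2,3.0,0.22,0],[1,0.1,-0.4,-0.4,4.5,0.34,0],[1,0.2,-0.4,-0.6,6.0,0.45,0],[1,0.2,-0.2,-1.0,7.5,0.56,0]]'
python3 -m jog '[[1,0,0.5,-0.5,1.48,0.11,0],[1,0.1,1.4,-1.4,1.48,0.11,0],[1,0.1,2.0,-2.0,1.48,0.11,0],[1,0.1,2.0,-2.0,1.48,0.11,0]]'
python3 - <<'E'
from h import *
for n in ('scene','top'):
    im,d=bot.camera(n); cv2.imwrite(f'pics/{n}1.png',im[:,:,::-1]); np.save(f'{n}1.npy',d)
o=bot.get_obs();print(o['ee_pos'],o['q'])
for n in ('scene','top'):print(proj(n,o['ee_pos']),proj(n,[[.571,-.03,.123]]))
a=cv2.imread('pics/scene1.png')[150:300,230:430]; b=cv2.imread('pics/top1.png')[170:320,240:440]
cv2.imwrite('pics/v2.png',np.hstack([cv2.resize(x,(400,300),interpolation=3) for x in (a,b)]))
E
```

```text
time: 3.5
ee_pos: [0.572, -0.1461, 0.2433]
tcp_rot: [-52.2, 0.1, 3.8]
wrist_force: [-0.5, -0.2, 0.4]
opening: 0.0
time: 3.9
ee_pos: [0.5733, -0.0939, 0.1901]
tcp_rot: [-44.9, 0.5, 4.0]
wrist_force: [-0.8, -0.0, 0.6]
opening: 0.0
[ 0.57371268 -0.09523588  0.19301118] [-27.94612163  30.97177299  29.01918009 116.14048597  36.74360725
  48.73337664]
[[298.86453683 228.99415022]] [[311.97796305 236.21360178]]
[[363.38858837 239.98250527]] [[340.44795412 243.30565246]]
```

View pics/v2.png

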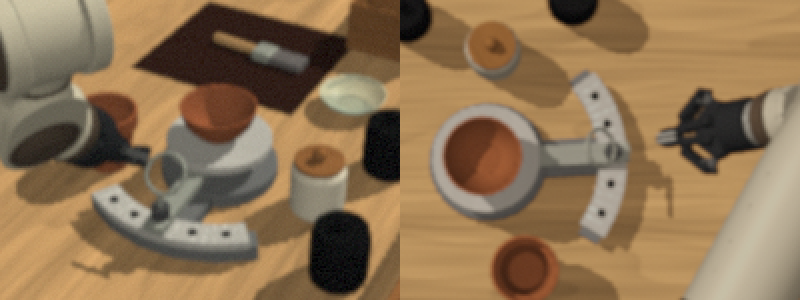

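```bash
python3 - <<'E'
from h import *
from scipy.optimize import least_squares
o=bot.get_obs(); e=np.array(o['ee_pos'])
for n in('scene','top'):
  for k in (0,1):
    d=np.load(f'{n}{k}.npy');P=cloud(n,d); x,y,z=P[...,0],P[...,1],P[...,2]
    m=(abs(x-.57)<.045)&(y>-.06)&(y<.0)&(z>.105)&(z<.16)&(d>0)
    q=P[m]
    def f(p):
        th=p[3]; u=np.array([-np.sin(th),np.cos(th),0]);v=np.array([u[1],-u[0],0]);nz=np.array([0,0,1.])
        r=q-p[:3]; nn=(u-nz)/2**.5; a=(u+nz)/2**.5
        return np.hypot(np.hypot(r@a,r@v)-.030,r@nn)-.0025
    s=least_squares(f,[.571,-.03,.122,.075],loss='soft_l1',f_scale=.002)
    # head & boss & arm line
    ma=(abs(x-.57)<.03)&(y>-.07)&(y<.05)&(abs(z-.058)<.005)&(d>0)
    print(n,k,m.sum(),s.x.round(4),np.sqrt(np.mean(s.fun**2)).round(4))
  K,R,t=cam(n); rel=P-e
  a=np.array([-.05,.705,-.707]); al=rel@a; pr=np.linalg.norm(rel-al[...,None]*a,axis=-1)
  mt=(d>0)&(pr<.022)&(al<.015)&(al>-.03)
  print('tip',mt.sum(),np.percentile(al[mt],[50,90,97,100]).round(4),'lat x,y,z mean',rel[mt].mean(0).round(4), 'x range',np.percentile(rel[mt][:,0],[3,97]).round(4))
E
```

```text
scene 0 114 [ 0.5717 -0.029   0.1244  0.0506] 0.0021
scene 1 116 [ 0.5713 -0.029   0.124   0.0683] 0.0015Traceback (most recent call last):
  File "<stdin>", line 20, in <module>
    return _quantile_unchecked(
        a, q, axis, out, overwrite_input, method, keepdims, weights)
    return _ureduce(a,
                    func=_quantile_ureduce_func,
    ...<5 lines>...
                    overwrite_input=overwrite_input,
                    method=method)
    r = func(a, **kwargs)
    result = _quantile(arr,
                       quantiles=q,
    ...<2 lines>...
                       out=out,
                       weights=wgt)
    slices_having_nans = np.isnan(arr[-1, ...])
                                  ~~~^^^^^^^^^
IndexError: index -1 is out of bounds for axis 0 with size 0
```

```bash
python3 - <<'E'
from h import *
o=bot.get_obs(); e=np.array(o['ee_pos']); print(e,o['tcp_rot'])
for n in('scene','top'):
  d=np.load(f'{n}1.npy');P=cloud(n,d); rel=P-e
  a=np.array([-.05,.705,-.707]); al=rel@a; pr=np.linalg.norm(rel-al[...,None]*a,axis=-1)
  mt=(d>0)&(pr<.03)&(al<.03)&(al>-.08)
  i=np.argsort(-al[mt]); print(n,mt.sum()); print(np.c_[np.argwhere(mt)[i],al[mt][i].round(3),rel[mt][i].round(3)][:14].tolist())
a=cv2.imread('pics/scene1.png')[205:255,270:345]; b=cv2.imread('pics/top1.png')[215:265,320:395]
cv2.imwrite('pics/v3.png',np.hstack([cv2.resize(x,(400,267),interpolation=0) for x in (a,b)]))
E
```

```text
[ 0.57371268 -0.09523588  0.19301118] [-44.98520424   0.33622407   3.96014821]
scene 17
[[231.0, 293.0, -0.037, 0.006, -0.034, 0.018], [223.0, 295.0, -0.049, 0.009, -0.028, 0.041], [230.0, 293.0, -0.051, 0.012, -0.043, 0.029], [229.0, 293.0, -0.056, 0.013, -0.044, 0.034], [231.0, 294.0, -0.068, 0.024, -0.056, 0.039], [222.0, 295.0, -0.068, 0.018, -0.04, 0.055], [230.0, 292.0, -0.069, 0.019, -0.056, 0.04], [229.0, 292.0, -0.07, 0.018, -0.055, 0.043], [230.0, 291.0, -0.074, 0.019, -0.06, 0.043], [228.0, 293.0, -0.075, 0.022, -0.056, 0.048], [223.0, 296.0, -0.076, 0.026, -0.047, 0.059], [229.0, 295.0, -0.077, 0.03, -0.058, 0.049], [229.0, 294.0, -0.077, 0.027, -0.059, 0.049], [228.0, 294.0, -0.077, 0.026, -0.057, 0.051]]
top 193
[[237.0, 368.0, -0.024, 0.006, -0.012, 0.021], [236.0, 370.0, -0.027, 0.009, -0.018, 0.021], [239.0, 369.0, -0.028, 0.0, -0.015, 0.025], [241.0, 370.0, -0.028, -0.005, -0.018, 0.023], [240.0, 369.0, -0.029, -0.003, -0.014, 0.026], [238.0, 368.0, -0.029, 0.002, -0.011, 0.03], [235.0, 370.0, -0.03, 0.012, -0.017, 0.024], [237.0, 370.0, -0.03, 0.006, -0.017, 0.024], [238.0, 369.0, -0.03, 0.003, -0.014, 0.028], [241.0, 371.0, -0.031, -0.005, -0.021, 0.023], [234.0, 371.0, -0.031, 0.015, -0.02, 0.023], [237.0, 369.0, -0.031, 0.005, -0.014, 0.03], [241.0, 369.0, -0.031, -0.007, -0.014, 0.031], [242.0, 372.0, -0.033, -0.008, -0.023, 0.023]]
```

View pics/v3.png

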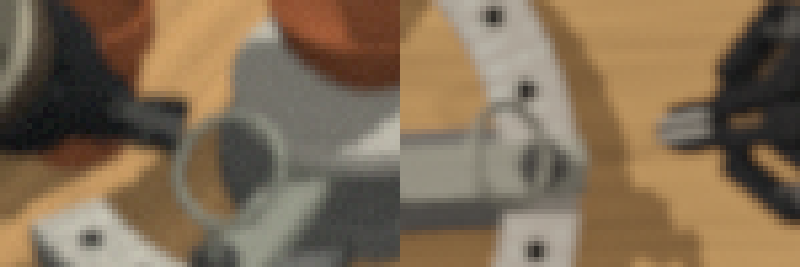

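```bash
python3 - <<'E'
from h import *
o=bot.get_obs(); e=np.array(o['ee_pos'])
R=cv2.Rodrigues(np.array([0,0,0.]))[0]
from scipy.spatial.transform import Rotation as Ro
R=Ro.from_euler('xyz',o['tcp_rot'],degrees=True).as_matrix(); print(R.round(2).tolist())
for al in (0,-.013,-.026):
  Q=np.array([e+R@[sx*.0145,al,sz*.011] for sx in(-1,1) for sz in(-1,1)])
  print(al,'scene',proj('scene',Q).round(0).tolist(),'top',proj('top',Q).round(0).tolist())
E
```

```text
[[1.0, -0.05, -0.04], [0.07, 0.71, 0.71], [-0.01, -0.71, 0.71]]
0 scene [[293.0, 231.0], [295.0, 224.0], [302.0, 234.0], [305.0, 226.0]] top [[366.0, 245.0], [361.0, 245.0], [366.0, 235.0], [361.0, 235.0]]
-0.013 scene [[291.0, 231.0], [294.0, 223.0], [300.0, 234.0], [303.0, 226.0]] top [[370.0, 245.0], [365.0, 244.0], [369.0, 235.0], [364.0, 234.0]]
-0.026 scene [[289.0, 230.0], [292.0, 222.0], [299.0, 233.0], [301.0, 225.0]] top [[373.0, 244.0], [368.0, 244.0], [372.0, 234.0], [367.0, 234.0]]
```

```bash
python3 - <<'E'
from h import *
from scipy.spatial.transform import Rotation as Ro
D={n:[] for n in('scene','top')}
for k in range(3):
  for n in D:
    im,d=bot.camera(n); D[n].append(d)
    if k==2: cv2.imwrite(f'pics/{n}2.png',im[:,:,::-1])
o=bot.get_obs(); e=np.array(o['ee_pos']); R=Ro.from_euler('xyz',o['tcp_rot'],degrees=True).as_matrix(); print(o['time'],e)
for n,(r,c0,c1) in {'scene':((224,226,228,230,232),292,312),'top':((236,238,240,242),356,376)}.items():
  d=np.median(D[n],0); P=cloud(n,d); L=(P-e)@R
  for i in r: print(n,i,[(c,*[int(1000*t) for t in L[i,c]]) if d[i,c]>0 else (c,0) for c in range(c0,c1,1)])
a=cv2.imread('pics/scene2.png')[205:255,270:345]; b=cv2.imread('pics/top2.png')[215:265,320:395]
print(b[:,:,:].sum(2)[19:30,36:60]//3)
E
```

```text
4.3 [ 0.57406776 -0.0957918   0.19314159]
scene 224 [(292, 38, -130, 0), (293, 40, -129, 0), (294, 43, -128, 0), (295, 44, -126, 1), (296, 45, -124, 2), (297, 48, -124, 2), (298, 50, -122, 3), (299, 51, -119, 4), (300, 52, -115, 5), (301, 54, -114, 6), (302, 57, -117, 6), (303, 59, -115, 7), (304, 61, -114, 8), (305, -129, 314, 41), (306, -125, 313, 42), (307, -124, 318, 43), (308, -120, 317, 44), (309, -119, 323, 46), (310, -114, 320, 46), (311, -112, 323, 47)]
scene 226 [(292, 43, -135, -5), (293, 42, -129, -4), (294, 40, -120, -3), (295, 46, -127, -3), (296, 46, -122, -2), (297, 49, -123, -1), (298, 51, -121, 0), (299, 52, -118, 0), (300, 54, -117, 0), (301, 57, -117, 1), (302, 58, -115, 2), (303, 61, -115, 3), (304, -125, 304, 33), (305, -123, 306, 34), (306, -119, 306, 35), (307, -118, 310, 36), (308, -19, 94, 21), (309, -16, 94, 22), (310, -12, 93, 23), (311, -10, 94, 24)]
scene 228 [(292, 13, -70, -6), (293, 18, -75, -6), (294, 23, -80, -5), (295, 25, -79, -4), (296, 43, -111, -6), (297, 45, -110, -5), (298, 49, -113, -4), (299, 53, -117, -4), (300, 56, -118, -3), (301, 59, -1
[... 3220 characters left out ...]
95  96  96 102 119 135 139 139 137 138 137 132 122 116 113 110 111
  115 117 120 110  81  49]
 [ 96  94  95  95  99 114 129 136 137 136 136 135 130 125 121 124 124 124
  123 125 125 111  82  48]
 [ 95  96  95  95  97 108 124 135 137 136 136 136 138 135 129 121 114 108
  102  99  93  80  59  41]
 [ 95  94  94  94  93  99 116 132 135 134 134 133 134 129 115  92  79  68
   59  53  49  47  43  38]
 [ 91  89  90  91  90  95 111 126 130 131 130 130 128 125 111  88  72  62
   57  54  59  70  77  71]
 [ 90  89  88  89  87  93 105 121 127 129 129 129 131 130 127 117 109 102
   97  97 102 114 121 114]
 [ 93  89  88  90  88  91 105 121 130 133 133 134 136 138 138 136 133 130
  128 129 132 136 139 132]]
```

```bash
python3 -m jog '[[1,0,0.5,-0.5,0,0,0],[1,0,1.1,-1.1,0,0,0],[1,-0.1,1.7,-1.75,0,0,0],[1,-0.1,2.3,-2.35,0,0,0],[1,-0.1,2.65,-2.75,0,0,0]]'
cat > look.py <<'E'
from h import *
import sys
from scipy.spatial.transform import Rotation as Ro
k=sys.argv[1]; D={'scene':[], 'top':[]}
for n in D:
  for i in range(2):
    im,d=bot.camera(n); D[n].append(d)
  cv2.imwrite(f'pics/{n}{k}.png',im[:,:,::-1]); np.save(f'{n}{k}.npy',np.median(D[n],0))
o=bot.get_obs(); print(o['time'],o['ee_pos'].round(4),o['tcp_rot'].round(1),o['wrist_force'].round(1))
np.savez(f'o{k}.npz',**{a:o[a] for a in('ee_pos','tcp_rot')})
for n in D: print(n,proj(n,o['ee_pos']).round(1))
a=cv2.imread(f'pics/scene{k}.png')[195:255,275:355]; b=cv2.imread(f'pics/top{k}.png')[205:265,300:380]
cv2.imwrite(f'pics/w{k}.png',np.hstack([cv2.resize(x,(400,300),interpolation=3) for x in (a,b)]))
E
python3 look.py 3
```

```text
time: 4.8
ee_pos: [0.5711, -0.0283, 0.1231]
tcp_rot: [-45.0, 0.4, 3.9]
wrist_force: [-1.5, 0.7, 0.8]
opening: -0.0001
5.0 [ 0.5714 -0.0293  0.1243] [-45.    0.3   3.9] [-0.  -0.5  0.9]
scene [[312.2 235.8]]
top [[340.2 243.1]]
```

View pics/w3.png

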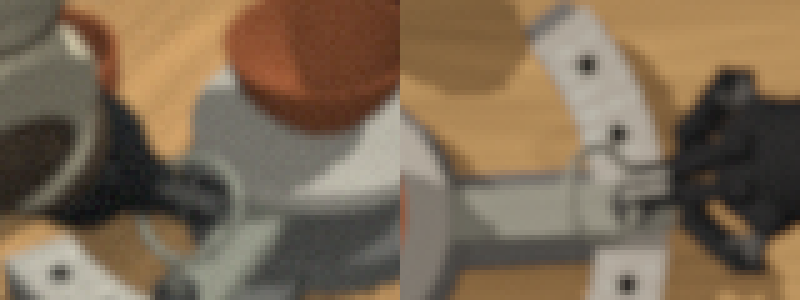

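```bash
python3 - <<'E'
from h import *
from scipy.spatial.transform import Rotation as Ro
o=np.load('o3.npz'); e=o['ee_pos']; R=Ro.from_euler('xyz',o['tcp_rot'],degrees=True).as_matrix()
for n,(r,c0,c1) in {'scene':(range(230,243,2),304,324),'top':(range(236,250,2),336,354)}.items():
  d=np.load(f'{n}3.npy'); P=cloud(n,d); L=(P-e)@R
  for i in r: print(n,i,[(c,*[int(1000*t) for t in L[i,c]]) for c in range(c0,c1,1)])
E
```

```text
scene 230 [(304, 36, -148, 0), (305, 38, -148, 0), (306, 36, -135, 2), (307, 35, -129, 3), (308, 38, -129, 4), (309, 40, -127, 4), (310, 14, -60, 10), (311, 26, -82, 9), (312, 32, -90, 9), (313, 43, -109, 9), (314, 45, -107, 9), (315, 49, -111, 10), (316, 52, -112, 11), (317, 57, -117, 11), (318, 58, -112, 12), (319, -34, 118, 29), (320, 18, -3, 21), (321, 19, 2, 23), (322, -20, 107, 31), (323, -18, 110, 32)]
scene 232 [(304, 37, -146, -4), (305, 37, -141, -3), (306, 37, -134, -2), (307, 38, -131, -1), (308, 290, -701, -34), (309, 41, -124, 0), (310, 43, -124, 0), (311, 46, -124, 1), (312, 46, -119, 2), (313, 49, -118, 3), (314, 50, -115, 4), (315, 52, -112, 5), (316, 55, -115, 5), (317, 58, -114, 6), (318, 60, -113, 7), (319, 61, -110, 8), (320, -49, 167, 27), (321, 22, 0, 17), (322, 24, 2, 18), (323, -16, 110, 26)]
scene 234 [(304, 37, -142, -9), (305, 37, -135, -8), (306, 38, -134, -7), (307, 40, -132, -6), (308, 41, -126, -5), (309, 30, -95, -3), (310, 45, -123, -3), (311, 47, -122, -3), (312, 48, -120, -2), (313, 51, -119, -1), (314, 52, -116, 0), (315, 55, -116, 0), (316, 58, -
[... 3660 characters left out ...]
0, -38), (338, 0, 58, -51), (339, 0, 48, -45), (340, 0, 46, -47), (341, 0, 47, -53), (342, -1, 42, -52), (343, -3, 26, -40), (344, -4, 22, -41), (345, -4, 19, -41), (346, -6, 5, -31), (347, -10, -17, -10), (348, -12, -33, 2), (349, -14, -40, 6), (350, -13, -36, -2), (351, -14, -45, 2), (352, -14, -44, -2), (353, -8, -12, -43)]
top 248 [(336, -6, 54, -37), (337, -6, 53, -41), (338, -6, 53, -45), (339, -7, 45, -41), (340, -6, 48, -49), (341, -7, 43, -49), (342, -7, 41, -51), (343, -8, 36, -51), (344, -9, 27, -45), (345, -10, 23, -45), (346, -13, 0, -25), (347, -14, -4, -24), (348, -10, 17, -52), (349, -11, 8, -47), (350, -9, 22, -67), (351, -8, 22, -73), (352, -8, 21, -75), (353, -9, 16, -75)]
```

```bash
python3 -m jog '[[1,0,0.3,-0.3,0,0,0],[1,0,0.6,-0.6,0,0,0],[1,-0.05,0.85,-0.85,0,0,0],[1,-0.05,0.85,-0.85,0,0,0]]'
python3 look.py 4
python3 - <<'E'
from h import *
from scipy.spatial.transform import Rotation as Ro
o=np.load('o4.npz'); e=o['ee_pos']; R=Ro.from_euler('xyz',o['tcp_rot'],degrees=True).as_matrix()
for n,(r,c0,c1) in {'scene':(range(236,252,3),312,332),'top':(range(238,249,2),326,346)}.items():
  d=np.load(f'{n}4.npy'); P=cloud(n,d); L=(P-e)@R
  for i in r: print(n,i,[(c,*[int(1000*t) for t in L[i,c]]) for c in range(c0,c1,1)])
E
```

```text
time: 5.4
ee_pos: [0.5694, -0.0068, 0.1015]
tcp_rot: [-44.9, 0.4, 4.0]
wrist_force: [-0.4, 1.1, 0.1]
opening: 0.0002
5.6 [ 0.5702 -0.0079  0.1027] [-45.    0.3   3.9] [0.4 0.1 0.5]
scene [[316.  237.5]]
top [[333.1 244.2]]
scene 236 [(312, 42, -132, -6), (313, 23, -80, -2), (314, 42, -120, -4), (315, 46, -122, -3), (316, 49, -122, -2), (317, 51, -120, -1), (318, 52, -117, 0), (319, 55, -118, 0), (320, 56, -113, 0), (321, 60, -116, 1), (322, 60, -109, 2), (323, -11, 78, 14), (324, -10, 81, 15), (325, -6, 79, 16), (326, -1, 76, 17), (327, 0, 77, 18), (328, 2, 81, 19), (329, 4, 84, 20), (330, 9, 80, 21), (331, 10, 84, 22)]
scene 239 [(312, 23, -80, -11), (313, 29, -89, -10), (314, 35, -96, -10), (315, 44, -111, -10), (316, 46, -110, -9), (317, 52, -116, -9), (318, 55, -116, -8), (319, 57, -117, -7), (320, 60, -115, -6), (321, 60, -109, -5), (322, 32, -33, 0), (323, -4, 68, 5), (324, -1, 66, 6), (325, 0, 73, 7), (326, 4, 68, 8), (327, 8, 66, 8), (328, 7, 75, 10), (329, 12, 71, 10), (330, 13, 76, 12), (331, 15, 78, 13)]
scene 242 [(312, -65, 136, -10), (313, -58, 128, -9), (314, -51, 119,
[... 3254 characters left out ...]
, 0, 36, -28), (332, 0, 34, -30), (333, 0, 31, -32), (334, -10, -30, 28), (335, -9, -27, 21), (336, 0, 27, -41), (337, 0, 25, -43), (338, -1, 16, -39), (339, 0, 22, -49), (340, -10, -37, 9), (341, -10, -37, 4), (342, -9, -36, 0), (343, -11, -45, 4), (344, -12, -53, 9), (345, -12, -55, 7)]
top 248 [(326, -5, 44, -13), (327, -5, 45, -19), (328, -5, 43, -22), (329, -5, 41, -24), (330, -7, 32, -19), (331, -5, 38, -30), (332, -6, 31, -27), (333, -6, 31, -31), (334, -16, -28, 26), (335, -16, -28, 22), (336, -6, 29, -43), (337, -7, 21, -39), (338, -7, 20, -43), (339, -7, 17, -44), (340, -7, 18, -49), (341, -8, 12, -48), (342, -8, 8, -48), (343, -8, 9, -54), (344, -10, -3, -44), (345, -10, -9, -42)]
```

View pics/w4.png

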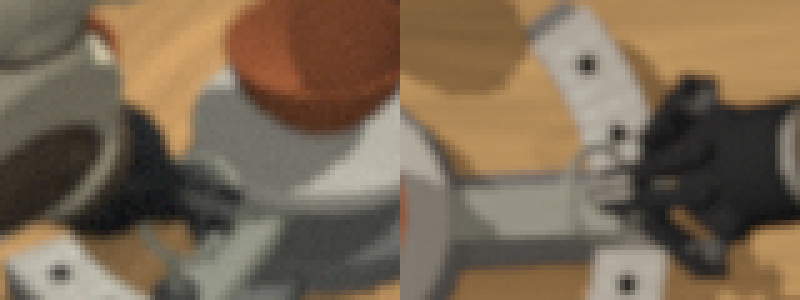

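The depth readings in three poses agree. The ring sits where expected, but the fingers end about 27 mm short of the stated TCP, so the tips are only just at the ring plane. I'll go further in, watching the force.

```bash
python3 -m jog '[[1,0,0.15,-0.15,0,0,0],[1,0,0.3,-0.3,0,0,0],[1,0,0.3,-0.3,0,0,0]]'
python3 -m jog '[[1,-0.02,0.15,-0.15,0,0,0],[1,-0.03,0.3,-0.3,0,0,0],[1,-0.03,0.45,-0.45,0,0,0],[1,-0.03,0.45,-0.45,0,0,0]]'
python3 look.py 5
python3 - <<'E'
from h import *
from scipy.spatial.transform import Rotation as Ro
o=np.load('o5.npz'); e=o['ee_pos']; R=Ro.from_euler('xyz',o['tcp_rot'],degrees=True).as_matrix()
d=np.load('top5.npy'); P=cloud('top',d); L=(P-e)@R
for i in range(236,252,2): print(i,[(c,*[int(1000*t) for t in L[i,c]]) for c in range(326,342)])
E
```

```text
time: 5.9
ee_pos: [0.5698, 0.0002, 0.0944]
tcp_rot: [-45.0, 0.4, 3.9]
wrist_force: [-0.1, 0.2, 0.1]
opening: 0.0002
time: 6.3
ee_pos: [0.569, 0.0116, 0.0831]
tcp_rot: [-45.0, 0.4, 4.0]
wrist_force: [-0.0, 1.2, -0.9]
opening: -0.0002
6.5 [0.5694 0.0109 0.0839] [-45.    0.3   3.9] [-0.6 -0.4  0.8]
scene [[319.4 239. ]]
top [[326.9 245.1]]
236 [(326, 40, 62, -62), (327, 38, 52, -56), (328, 39, 55, -64), (329, 39, 51, -65), (330, 38, 48, -65), (331, 39, 50, -73), (332, 39, 46, -73), (333, 38, 41, -72), (334, 38, 40, -76), (335, 19, -58, 23), (336, 20, -55, 16), (337, 37, 32, -82), (338, 32, 2, -55), (339, 31, 0, -56), (340, 31, -2, -59), (341, 19, -66, 5)]
238 [(326, 33, 59, -58), (327, 33, 60, -64), (328, 33, 57, -65), (329, 33, 54, -67), (330, 32, 46, -64), (331, 32, 47, -69), (332, 32, 46, -73), (333, 32, 43, -75), (334, 12, -59, 28), (335, 13, -59, 24), (336, 29, 23, -67), (337, 29, 21, -70), (338, 28, 16, -69), (339, 25, 2, -59), (340, 12, -69, 13), (341, 12, -70, 9)]
240 [(326, 24, 45, -44), (327, 23, 40, -43), (328, 24, 42, -49), (329, 23, 39, -51), (330, 22, 33, -50), (331, 23, 3
[... 1102 characters left out ...]
0, -62, 7), (341, -12, -71, 13)]
248 [(326, -5, 23, -19), (327, -6, 16, -16), (328, -7, 10, -15), (329, -6, 16, -25), (330, -5, 15, -29), (331, -7, 6, -24), (332, -7, 6, -29), (333, -7, 0, -27), (334, -16, -53, 24), (335, -17, -59, 26), (336, -13, -35, -2), (337, -13, -40, -2), (338, -13, -36, -10), (339, -8, -8, -45), (340, -8, -13, -44), (341, -8, -12, -49)]
250 [(326, -11, 23, -18), (327, -12, 18, -18), (328, -13, 13, -17), (329, -12, 14, -23), (330, -13, 11, -24), (331, -13, 9, -26), (332, -13, 7, -29), (333, -13, 3, -29), (334, -14, 0, -31), (335, -23, -57, 24), (336, -22, -53, 16), (337, -23, -62, 21), (338, -14, -4, -44), (339, -14, -6, -46), (340, -14, -7, -50), (341, -14, -11, -50)]
```

View pics/w5.png

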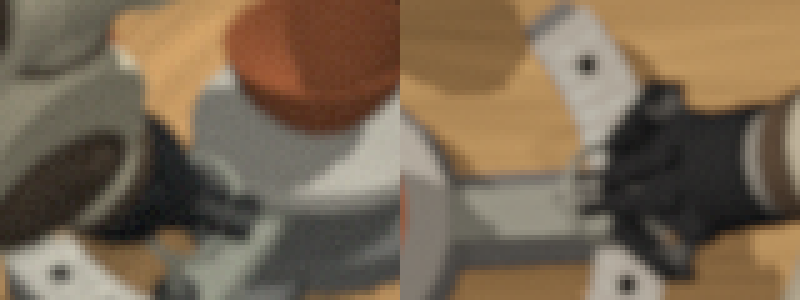

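```bash
python3 -m jog '[[1,0,0.15,0.15,0,0,0],[1,-0.02,0.3,0.3,0,0,0],[1,-0.02,0.36,0.36,0,0,0],[1,-0.02,0.36,0.36,0,0,0]]'
python3 -m jog '[[1,0,0,0.08,0,0,0],[1,0,0,0.16,0,0,0],[1,0,0,0.16,0,0,0]]'
python3 -m jog '[[1,0,0,0.1,0,0,0],[1,0,0,0.2,0,0,0],[1,0,0,0.2,0,0,0]]'
```

```text
time: 6.9
ee_pos: [0.569, 0.0202, 0.0933]
tcp_rot: [-45.0, 0.3, 3.9]
wrist_force: [0.8, -0.2, 0.2]
opening: -0.0002
time: 7.2
ee_pos: [0.5686, 0.0197, 0.0962]
tcp_rot: [-45.0, 0.4, 3.9]
wrist_force: [-0.7, -1.1, -5.1]
opening: 0.0001
time: 7.5
ee_pos: [0.5688, 0.0198, 0.1018]
tcp_rot: [-45.0, 0.4, 3.9]
wrist_force: [-1.0, -2.7, -6.0]
opening: 0.0001
```

```bash
python3 -m jog '[[1,0,0,0.12,0,0,0],[1,0,0,0.24,0,0,0],[1,0,0,0.36,0,0,0],[1,0,0,0.5,0,0,0],[1,0,0,0.5,0,0,0]]'
python3 look.py 6
python3 - <<'E'
from h import *
from scipy.optimize import least_squares
from scipy.spatial.transform import Rotation as Ro
o=np.load('o6.npz'); e=o['ee_pos']; R=Ro.from_euler('xyz',o['tcp_rot'],degrees=True).as_matrix()
d=np.load('top6.npy'); P=cloud('top',d); L=(P-e)@R
for i in range(236,252,2): print(i,[(c,*[int(1000*t) for t in L[i,c]]) for c in range(328,338)])
E
```

```text
time: 8.0
ee_pos: [0.569, 0.0198, 0.1147]
tcp_rot: [-45.0, 0.3, 3.9]
wrist_force: [-1.6, -2.0, -7.0]
opening: 0.0005
8.2 [0.5689 0.0199 0.1141] [-45.    0.3   3.9] [-0.  -3.4 -6.9]
scene [[320.5 229.3]]
top [[324.1 244. ]]
236 [(328, 39, 69, -91), (329, 40, 70, -96), (330, 38, 62, -93), (331, 39, 65, -101), (332, 38, 59, -99), (333, 39, 59, -103), (334, 16, -55, 12), (335, 17, -55, 8), (336, 17, -54, 2), (337, 37, 45, -108)]
238 [(328, 33, 70, -91), (329, 33, 67, -93), (330, 32, 65, -96), (331, 13, -37, 7), (332, 13, -38, 3), (333, 12, -42, 3), (334, 11, -52, 10), (335, 10, -57, 11), (336, 11, -56, 5), (337, 8, -73, 18)]
240 [(328, 23, 52, -72), (329, -103, -627, 628), (330, 8, -30, 4), (331, 6, -39, 9), (332, 6, -41, 7), (333, 4, -56, 18), (334, 4, -55, 13), (335, 4, -59, 12), (336, 3, -63, 12), (337, 4, -62, 7)]
242 [(328, 13, 33, -52), (329, 2, -29, 8), (330, 0, -37, 12), (331, 0, -39, 9), (332, 0, -45, 11), (333, 0, -51, 13), (334, -1, -56, 15), (335, -1, -57, 11), (336, -2, -61, 11), (337, -2, -65, 11)]
244 [(328, 6, 29, -47), (329, -3, -27, 6), (330, -4, -35, 10), (331, -5, -41, 12), (332, -5, -41, 8), (333, -7, -53, 16), (334, -7, -55, 14), (335, -5, -48, 2), (336, -7, -56, 7), (337, -8, -66, 12)]
246 [(328, 0, 30, -48), (329, 0, 31, -53), (330, 0, 29, -55), (331, -9, -30, 1), (332, -10, -33, 0), (333, -11, -44, 7), (334, -13, -55, 15), (335, -13, -54, 9), (336, -12, -49, 0), (337, -13, -57, 3)]
248 [(328, -6, 28, -45), (329, -6, 30, -52), (330, -6, 27, -53), (331, -6, 24, -55), (332, -6, 23, -58), (333, -7, 18, -58), (334, -7, 18, -62), (335, -19, -56, 11), (336, -19, -57, 9), (337, -7, 11, -68)]
250 [(328, -12, 29, -46), (329, -12, 27, -49), (330, -12, 30, -56), (331, -13, 22, -52), (332, -13, 21, -56), (333, -13, 22, -61), (334, -13, 19, -63), (335, -13, 17, -65), (336, -25, -54, 6), (337, -25, -57, 4)]
```

```bash
python3 -m jog '[[1,0.06,0,0.02,0,0,0.14],[1,0.18,0.02,0.04,0,0,0.42],[1,0.34,0.04,0.05,0,0,0.77],[1,0.5,0.06,0.05,0,0,1.12],[1,0.62,0.09,0.05,0,0,1.4]]'
python3 -m jog '[[1,0.12,0.03,0,0,0,0.28],[1,0.24,0.06,0,0,0,0.56],[1,0.37,0.09,0,0,0,0.84],[1,0.5,0.13,0,0,0,1.15],[1,0.61,0.16,0,0,0,1.4]]'
python3 -m jog '[[1,0,0,0,0,0,0],[1,0,0,0,0,0,0]]'
python3 look.py 7
```

```text
time: 8.7
ee_pos: [0.5847, 0.0223, 0.1152]
tcp_rot: [-45.0, 0.3, 11.0]
wrist_force: [-0.5, -3.2, -8.4]
opening: -0.0003
time: 9.2
ee_pos: [0.5999, 0.0263, 0.1152]
tcp_rot: [-45.0, 0.3, 18.0]
wrist_force: [-1.0, -2.3, -7.8]
opening: -0.0001
time: 9.4
ee_pos: [0.6, 0.0263, 0.1153]
tcp_rot: [-45.0, 0.3, 17.9]
wrist_force: [1.9, -1.5, -7.9]
opening: -0.0002
9.6 [0.5996 0.0262 0.1157] [-45.    0.3  17.9] [ 1.6 -1.5 -7.3]
scene [[330.6 230.8]]
top [[322.2 234. ]]
```

View pics/w7.png

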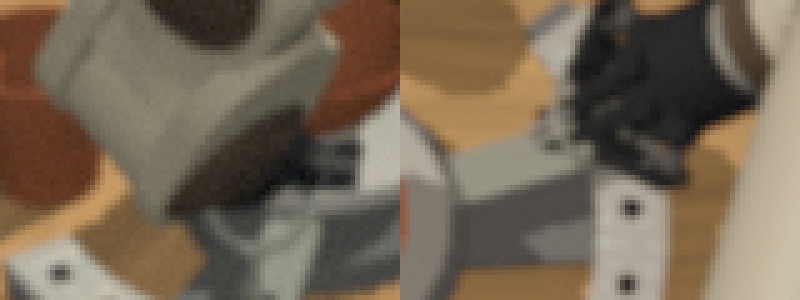

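```bash
cat > ang.py <<'E'
from h import *
import sys
from scipy.optimize import least_squares
p=np.array([.559,.1485])
def run(n,k):
    d=np.load(f'{n}{k}.npy');P=cloud(n,d); L=P[...,:2]-p; r=np.hypot(L[...,0],L[...,1]); th=np.degrees(np.arctan2(L[...,0],-L[...,1])); z=P[...,2]
    m=(d>0)&(abs(z-.058)<.006)&(r>.088)&(r<.22)&(abs(th)<30)
    out=[]
    for a in np.arange(.09,.22,.01):
        s=m&(r>=a)&(r<a+.01)
        if s.sum()>6: t=L[s]; w=th[s]; out.append((round(a,2),int(s.sum()),round(np.percentile(w,3)),round(np.percentile(w,97)),round(float((np.percentile(w,3)+np.percentile(w,97))/2),1)))
    print(n,k,out)
    c=p+.179*np.array([np.sin(T),-np.cos(T)]) if 0 else None
    for th0 in (4,18):
        T=np.radians(th0); c=np.array([*(p+.179*np.array([np.sin(T),-np.cos(T)])),.13])
        mm=(d>0)&(np.linalg.norm(P-c,axis=-1)<.05)&(z>.1)
        q=P[mm]
        def f(v):
            T=v[0]; u=np.array([-np.sin(T),np.cos(T),0]);w=np.array([u[1],-u[0],0]);nz=np.array([0,0,1.])
            C=np.array([*(p-.179*u[:2]),v[1]]); R=q-C; nn=(u-nz)/2**.5;a=(u+nz)/2**.5
            return np.minimum(np.abs(np.hypot(np.hypot(R@a,R@w)-.030,R@nn)-.002),.006)
        best=min(((np.sum(f([T0,z0])**2)/len(q),T0,z0) for T0 in np.radians(np.arange(th0-6,th0+6.1,.5)) for z0 in np.arange(.116,.152,.001)))
        print('  ring from',th0,len(q),round(np.degrees(best[1]),2),round(best[2],3),round(best[0]**.5,4))
for k in sys.argv[1:]:
    for n in('scene','top'): run(n,k)
E
python3 ang.py 0 6 7
```

```text
scene 0 [(np.float64(0.09), 18, -1, 14, 6.1), (np.float64(0.1), 23, -4, 13, 4.3), (np.float64(0.11), 19, -4, 13, 4.4), (np.float64(0.12), 18, -3, 11, 4.3), (np.float64(0.13), 21, -2, 11, 4.5), (np.float64(0.14), 15, 2, 9, 5.7), (np.float64(0.15), 28, -1, 10, 4.5), (np.float64(0.16), 18, 1, 10, 5.7), (np.float64(0.17), 14, 5, 10, 7.4), (np.float64(0.18), 7, 7, 9, 7.9), (np.float64(0.19), 7, 8, 9, 8.3), (np.float64(0.2), 19, -1, 9, 4.0), (np.float64(0.21), 31, 0, 8, 4.2)]
  ring from 4 130 4.0 0.124 0.0021
  ring from 18 61 21.5 0.123 0.0047
top 0 [(np.float64(0.09), 18, -5, 11, 3.1), (np.float64(0.1), 27, -5, 11, 3.0), (np.float64(0.11), 32, -4, 10, 3.1), (np.float64(0.12), 25, -3, 10, 3.5), (np.float64(0.13), 20, -2, 10, 3.8), (np.float64(0.14), 24, -2, 9, 3.5), (np.float64(0.15), 19, -2, 9, 3.3), (np.float64(0.16), 17, -1, 9, 4.0), (np.float64(0.17), 26, -1, 9, 3.7), (np.float64(0.18), 25, -7, 8, 0.8), (np.float64(0.19), 7, -2, 25, 11.4), (np.float64(0.2), 8, -15, 7, -4.1), (np.float64(0.21), 18, -2, 7, 2.6)]
  ring from 4 99 4.0 0.125 0.0024
  ring from 18 44 21.0 0.124 0.0049
scen
[... 1008 characters left out ...]
0.12), 19, 13, 25, 19.3), (np.float64(0.13), 17, 14, 25, 19.2), (np.float64(0.14), 23, 15, 25, 19.9), (np.float64(0.15), 23, 12, 24, 18.1), (np.float64(0.17), 8, 21, 24, 22.5), (np.float64(0.2), 18, 14, 23, 18.6), (np.float64(0.21), 30, 15, 22, 18.6)]
  ring from 4 26 10.0 0.144 0.0047
  ring from 18 88 18.0 0.143 0.0033
top 7 [(np.float64(0.09), 23, 8, 26, 16.9), (np.float64(0.1), 30, 9, 25, 17.2), (np.float64(0.11), 28, 10, 25, 17.3), (np.float64(0.12), 26, 12, 24, 18.0), (np.float64(0.13), 27, 11, 24, 17.8), (np.float64(0.14), 22, 12, 23, 17.5), (np.float64(0.15), 14, 12, 17, 14.8), (np.float64(0.16), 9, 12, 16, 14.1)]
  ring from 4 67 7.0 0.144 0.0054
  ring from 18 184 18.0 0.143 0.0051
```

Both cameras give a swing of 14.0 to 14.4° and a lift of about 18 mm. Next I lower slowly; if the pin is over the hole, the spring force should persist until the TCP is at about 0.096.

```bash
python3 -m jog '[[1,0,0,-0.12,0,0,0],[1,0,0,-0.25,0,0,0],[1,0,0,-0.38,0,0,0],[1,0,0,-0.5,0,0,0],[1,0,0,-0.5,0,0,0]]'
python3 -m jog '[[1,0,0,-0.08,0,0,0],[1,0,0,-0.16,0,0,0],[1,0,0,-0.16,0,0,0]]'
python3 -m jog '[[1,0,0,-0.06,0,0,0],[1,0,0,-0.12,0,0,0],[1,0,0,-0.12,0,0,0]]'
```

```text
time: 10.1
ee_pos: [0.5995, 0.0262, 0.1025]
tcp_rot: [-45.0, 0.4, 17.9]
wrist_force: [2.0, -2.0, -6.6]
opening: -0.0001
time: 10.4
ee_pos: [0.5995, 0.0262, 0.0988]
tcp_rot: [-45.0, 0.4, 17.9]
wrist_force: [1.9, -2.2, -5.7]
opening: 0.0
time: 10.7
ee_pos: [0.5995, 0.0263, 0.0959]
tcp_rot: [-45.0, 0.4, 17.9]
wrist_force: [1.3, -2.4, -6.0]
opening: -0.0001
```

```bash
python3 -m jog '[[1,0,0,-0.05,0,0,0],[1,0.02,-0.07,-0.13,0,0,0],[1,0.06,-0.2,-0.25,0,0,0],[1,0.1,-0.3,-0.36,0,0,0],[1,0.1,-0.3,-0.36,0,0,0]]'
python3 look.py 8; python3 ang.py 8
```

```text
time: 11.2
ee_pos: [0.6021, 0.0184, 0.0865]
tcp_rot: [-44.9, 0.4, 17.9]
wrist_force: [0.4, -0.2, -0.4]
opening: -0.0001
11.4 [0.6021 0.0188 0.0871] [-45.    0.3  17.9] [-0.1 -0.1 -0.2]
scene [[330.2 240.1]]
top [[324.6 234.5]]
scene 8 [(np.float64(0.11), 7, 17, 25, 21.4), (np.float64(0.12), 14, 14, 25, 19.8), (np.float64(0.13), 14, 12, 24, 18.0), (np.float64(0.14), 11, 19, 24, 21.9), (np.float64(0.15), 18, 16, 24, 20.2), (np.float64(0.16), 10, 17, 23, 20.2), (np.float64(0.2), 17, 14, 22, 17.9), (np.float64(0.21), 30, 14, 22, 18.1)]
  ring from 4 5 9.5 0.122 0.0011
  ring from 18 57 18.0 0.124 0.0031
top 8 [(np.float64(0.09), 29, 8, 26, 17.2), (np.float64(0.1), 30, 9, 25, 16.7), (np.float64(0.11), 29, 10, 25, 17.4), (np.float64(0.12), 26, 11, 25, 17.7), (np.float64(0.13), 31, 11, 24, 17.5), (np.float64(0.14), 28, 12, 24, 17.6), (np.float64(0.15), 15, 12, 23, 17.3), (np.float64(0.16), 7, 12, 15, 13.6), (np.float64(0.17), 7, 13, 16, 14.1), (np.float64(0.18), 8, 7, 16, 11.4)]
  ring from 4 181 9.0 0.125 0.0056
  ring from 18 330 17.5 0.124 0.0055
```

```bash
python3 -m jog '[[1,0.1,-0.35,0.3,0,0,0],[1,0.3,-0.95,0.95,0,0,0],[1,0.53,-1.65,1.68,0,0,0],[1,0.75,-2.3,2.4,0,0,0],[1,0.97,-3.0,3.1,0,0,0]]'
python3 -m jog '[[1,0,-0.8,0.9,0,0,0],[1,-0.4,-1.8,2,0,0,0],[1,-0.8,-3,3,0,0,0],[1,-1.4,-4.5,4,0,0,0],[1,-2,-6,4.5,0,0,0]]'
python3 -m jog '[[1,0,0,0,0,0,0],[1,0,0,0,0,0,0]]'
sed -i 's/\[195:255,275:355\]/[165:285,255:415]/;s/\[205:265,300:380\]/[175:295,250:410]/' look.py
python3 look.py 9; python3 ang.py 9
python3 - <<'E'
from h import *
for k in (0,9):
  for n in('scene','top'):
    d=np.load(f'{n}{k}.npy');P=cloud(n,d);x,y,z=P[...,0],P[...,1],P[...,2]
    def md(c,r,lo,hi):
        m=(d>0)&(np.hypot(x-c[0],y-c[1])<r)&(z>lo)&(z<hi); return P[m].mean(0).round(4)[:2],m.sum()
    m=(d>0)&(np.hypot(x-.556,y-.151)<.1)&(z>.118)&(z<.14); h=cv2.convexHull(P[m][:,:2].astype(np.float32))
    print(k,n,'rim',np.round(cv2.minEnclosingCircle(h),4) if 0 else cv2.fitEllipse(h)[0],'jar',md((.735,.14),.07,.08,.13),'pot',md((.386,.084),.08,.08,.12))
E
```

```text
time: 11.9
ee_pos: [0.6264, -0.0566, 0.1656]
tcp_rot: [-45.0, 0.3, 17.9]
wrist_force: [0.3, -1.4, -0.1]
opening: 0.0
time: 12.4
ee_pos: [0.5577, -0.156, 0.2245]
tcp_rot: [-47.1, -1.1, 16.6]
wrist_force: [-0.5, -0.2, 0.1]
opening: 0.0003
time: 12.6
ee_pos: [0.5584, -0.1555, 0.2232]
tcp_rot: [-46.9, -1.0, 16.5]
wrist_force: [0.3, 0.3, -0.2]
opening: 0.0001
12.8 [ 0.5588 -0.1545  0.2227] [-46.9  -1.   16.7] [ 0.3 -0.4 -0. ]
scene [[280.7 230.3]]
top [[384.6 244.2]]
scene 9 [(np.float64(0.09), 16, 9, 27, 18.0), (np.float64(0.1), 20, 10, 25, 17.5), (np.float64(0.11), 16, 11, 24, 17.4), (np.float64(0.12), 21, 12, 25, 18.5), (np.float64(0.13), 14, 12, 24, 18.0), (np.float64(0.14), 12, 16, 24, 19.9), (np.float64(0.15), 17, 16, 24, 20.0), (np.float64(0.16), 11, 19, 23, 21.2), (np.float64(0.2), 18, 14, 23, 18.5), (np.float64(0.21), 33, 14, 22, 18.1)]
  ring from 4 61 0.5 0.123 0.0047
  ring from 18 138 18.0 0.124 0.0014
top 9 [(np.float64(0.09), 28, 8, 26, 17.0), (np.float64(0.1), 27, 9, 26, 17.5), (np.float64(0.11), 29, 10, 25, 17.2), (np.float64(0.12), 29, 10, 25, 17.6), (np.float64(0.13), 2
[... 220 characters left out ...]
0.2), 7, -1, 22, 10.9), (np.float64(0.21), 22, 6, 22, 13.8)]
  ring from 4 44 0.5 0.124 0.0049
  ring from 18 97 18.0 0.124 0.0018
0 scene rim (0.5560868382453918, 0.15201246738433838) jar (array([0.7384, 0.136 ]), np.int64(408)) pot (array([0.3865, 0.0821]), np.int64(496))
0 top rim (0.5553227663040161, 0.1507444679737091) jar (array([0.7319, 0.1426]), np.int64(498)) pot (array([0.3858, 0.0847]), np.int64(286))
9 scene rim (0.5548303723335266, 0.1516723483800888) jar (array([0.7385, 0.136 ]), np.int64(410)) pot (array([0.3906, 0.0956]), np.int64(361))
9 top rim (0.5546739101409912, 0.14976093173027039) jar (array([0.7319, 0.1429]), np.int64(494)) pot (array([0.3835, 0.0833]), np.int64(277))
```

View pics/w9.png

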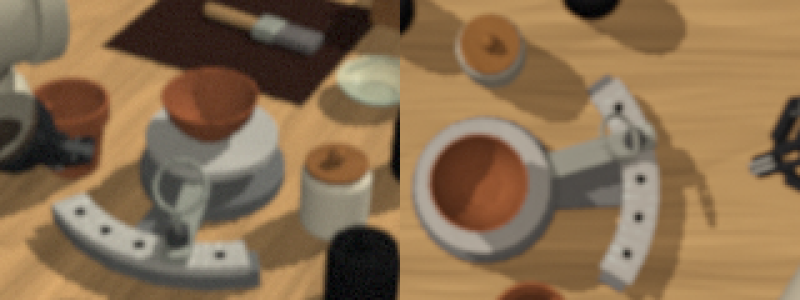

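```bash
python3 - <<'E'
from h import *
a=cv2.imread('pics/top0.png')[275:335,270:335].astype(np.float32); b=cv2.imread('pics/top9.png')[275:335,270:335].astype(np.float32)
print(np.abs(a-b).mean((0,1)), cv2.phaseCorrelate(a.mean(2),b.mean(2)))
o=bot.get_obs(); print(o['qd'].round(2), o['wrist_force'].round(1), o['time'])
for l in ('flowerpot','bowl_foot'):
  for k in range(1):
    bot.camera('top')
    for r in bot.regions_of('top',l)[:1]: print(l,r['conf'],r['point'],r['pixels'].sum())
bot.job_done()
E
```

```text
[9.320256 8.720512 7.542308] ((-0.035774820016136744, -0.05234541139392235), 0.6366950913711831)
[ 0.03  0.05 -0.06  0.04 -0.09 -0.12] [ 0.3 -0.4 -0. ] 12.8
flowerpot 0.88 [304.2, 304.9] 959
bowl_foot 0.74 [248.6, 278.0] 1245
the job is handed in; nothing more can be done
```

The bowl is turned on one panel: the pin is home in the next hole towards the white lidded jar (index_arm about -0.244), and the job is handed in. I put the shut fingers through the ring, lifted the pin about 18 mm, swung the arm 14°, lowered the pin, then withdrew and backed away. It took about 13 s.

**Last checks**
- **Arm angle:** both cameras show the arm turned about 14°. The picture shows the pin with one free hole beyond it on the jar's side and three on the other.
- **Pin home:** the ring is back at its starting height of 0.124 m, and the spring force lasted all the way down, as it would with the pin entering the hole.
- **Forces:** the spring load at the wrist peaked at about 9 N. It read about zero after backing off.
- **Bowl and neighbours:** the bowl shifted by about 1 mm or less and still stands in the middle of the wheel. The jar did not move. I did not measure the cup, brush, roller, glaze or dish again.

**Checks that disagreed**
- **Finger length:** the pictures showed the fingers ending about 27 mm short of the stated TCP. I went by the pictures and pushed the TCP about 57 mm past the ring's centre. That put the visible tips about 30 mm through, and the ring held there.
- **Flowerpot:** its depth average moved by about 2 mm from the top and over 10 mm in the scene view. There the gripper partly hid it, so I put that shift down to the hiding. Comparing the before and after top pictures showed a shift of under 0.1 pixel, so I take it as not moved.

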